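# Screw the lid onto a spare-roller shipping canister

## Robot

A 6-joint arm with a two-finger parallel gripper is mounted at the origin on the work surface; the furniture and walls round the work are solid. World frame = base frame: x ahead of the robot, y to its left, z up, the work surface at z = 0. Lengths are in m, angles in rad, forces in N, time in s.
With the tool pointing down it reaches from about 0.35 to 0.975 m from the base axis. Payload 4.9 kg.
Tool frame: the origin (TCP) lies on the centre line of the jaws, within the pads' length; the fingertips stand manip.tip_reach ahead of it and the grasp point (between the pads) is the TCP (manip.tip_reach is the distance from the TCP to the fingertips, in m); z points along the fingers, y is the line along which they close (so a half turn about z gives the same grasp; the last joint's range is limited). The gripper opens to 85 mm and grips with 20 to 120 N. Pads are 22 mm wide; open, the fingers measure 114 mm over their backs; the gripper's body (76 mm by 85 mm) begins 54 mm behind the grasp point. The pads swing forward as they close: fully open they stand 13 mm farther back than shut.
Start: joints at [1.169, 0.053, 1.613, -0, 1.476, -0.119], TCP at [0.174, 0.6, 0.224] pointing down, gripper open.
Joint ranges: [-3.01, 3.01], [-1.01, 2.22], [0.06, 2.58], [-1.02, 4.17], [0.09, 2.62], [-3.14, 3.14]. Speed limits (rad/s): [2.57, 2.57, 3.14, 3.14, 3.14, 3.14].

## Interface

Orientations are given as a unit quaternion [w, x, y, z].
In Python, from plant import manip gives the robot as it stands. The module is installed in compiled form; this text tells all that it offers.
- The arm moves only by the tool move_arm, never from a script. Its argument "rows" is a list of rows, each a list of 7 numbers: the shift along the tool's x, y, z in cm, then the turn, a rotation vector about the tool's x, y, z in degrees, then the opening, from -1 (shut) to 1 (fully open). In form: [[tx, ty, tz, ax, ay, az, jaw], ...]. A call has 1 to 20 rows; each row shifts and turns the commanded pose from where the row before left it, along the tool's axes as they then stand; what a row does not reach is not made up. A row lasts 1/12 s, in which the tool goes at most 41.7 mm and 7.16 degrees, less where a joint would pass 70% of its speed; a pose out of reach is approached as far as the arm can. A call is refused whole if a number of a shift passes 4.17 or a number of a turn 7.16, either way. A call with a gripper value outside its range is refused whole. The fingers move at their own pace and stop on an object; the grip force is fixed at half the most. Time passes only in rows, so rows that do not move let the fingers close. It gives the time, the measured TCP pose, the force, the opening and the grip force at its end, in the units of the state.
- manip.state(): the state, without advancing time (a new reading comes with each control period).
- manip.grab_frame(name): name is "scene" or "top"; returns a dict with "img" (480x640x3 uint8, blue, green, red), "mtx" (3x3 intrinsics, pixels), "R" (3x3) and "t" (3): a world point X has camera coordinates R X + t. Camera axes: x right, y down, z forward; pixel columns grow to the right and rows downward; lengths in m; the calibration is good to about 2 mm. A picture is of the moment at which its call begins. There is no depth.
- manip.job_done(): hands the job in; it is judged then, once.
The state is a dict: "time": time; "joint_pos": joint angles; "joint_vel": joint speeds; "joint_efforts": joint torques, N m; "tool_pos": TCP position; "tool_rot": TCP orientation; "contact_force": force on the tool from outside, world axes, zero at the start; "ft_torque": the same for the moment, N m; "gripper_width": opening from 0.0 (shut) to 1.0 (fully open); "grasp_force": force on a finger pad.
Only numpy, scipy, OpenCV 4.12 (cv2) and the standard library are available. Lean on these libraries where they do the work, as an engineer would, in place of code of your own. Each camera call takes 0.05 s, during which the arm holds its last target. There are 200 camera calls.

## Task

Close the white shipping canister with its blue screw lid so that the spare roller inside can go out: set the lid level on the neck, turn it gently backward (anticlockwise from above) until it has dropped right down into the thread, then screw it forward to its firm stop and let go. Never force the lid, and leave the things around it undisturbed.

Things in the scene. Friction and masses are not known exactly. Their poses are not given: they have to be found in the camera images.
- holder: Bench holder, bolted down: aluminium base plate 120 x 110 x 8 mm with a grey clamp collar (89 mm across, up to 68 mm high) that grips the white canister so that it neither lifts nor turns. Origin: centre of the plate's underside, on the canister's axis; z up. The canister is 76 mm in diameter up to its shoulder, 150 mm above the table; there a neck of 44 mm diameter begins.
- neck (a point): Point on the canister's axis at shoulder height (150 mm). Axes are the holder's; the thread's angle is not measured and differs each time. Right-hand thread in four equal parts; each: a ridge 55 degrees long, 4 mm thick, 54 mm across, falling 4.4 mm clockwise; at its low end a stop rib 3.4 mm thick, up to 18 mm above the shoulder; then an entry gap of 27 degrees before the next ridge's high end.
- neck_rim (a point): Centre of the open neck's rim, 22.5 mm above the shoulder. If the lugs rest on the ridges the skirt's edge is 10 to 14 mm above the shoulder: forward jams at the ribs, backward climbs to 14 mm, then drops fully. If they rest on the rib tops it is at 15 mm, and backward first falls to 10 mm onto a ridge: go on. Backward travel to the full drop: at most 1.5 rad.
- sealing_ring (a point): Centre of the top of the orange springy ring (67 mm across) on the shoulder, 4 mm above it; gives 1 mm per 3.5 N. The dropped lid's edge rests here (2 to 4 mm over the shoulder; now and then at once when set down): further backward soon hits a rib. Forward from the drop to the hard stop at a rib is 0.8 to 1.2 rad; the last half draws the edge down to 1.5 to 2 mm, where it stays.
- lid: Blue screw lid, about 0.09 kg, 64 mm across; origin at the centre of its skirt's lower edge, z up. Skirt and top are 29 mm high; on top is a flat-sided grip bar 52 mm long (along the lid's x), 16 mm thick (along its y), 29 to 48 mm above the skirt's edge, to be gripped across its thickness from above. Starts right way up on a stack of cartons.
- lid_grip (a point): Point on the lid's axis at mid-height of the grip bar, 38 mm above the skirt's edge; axes as the lid's. A pressure of 4 to 8 N while turning is right and takes under 0.3 N m about the axis; 0.5 to 0.8 N m at the stop is firm; above about 1 N m, or 60 N on the canister, is forced.
- lid_lugs (a point): Point on the lid's axis at the height of the lugs' middle, 5 mm above the skirt's edge; axes as the lid's. Four lugs stand on the inside of the skirt, on the lid's x and y axes, each 8 mm long and 4.4 mm high, reaching in to 47 mm diameter.
- stack: Stack of three closed cartons that does not move (black 130 x 110 x 40 mm, white 90 x 120 x 50 mm, white 100 x 80 x 26 mm, in all 116 mm high) with the lid on top, near its middle. Origin: centre of the underside.
- glue_stick: Glue stick with red cap standing upright, 27 mm in diameter, 98 mm high; origin at the centre of its underside. To be left alone.
- label_roll: Roll of white labels lying flat, 100 mm across, 50 mm high; origin at the centre of its underside. To be left alone.

How it is judged:
By the outcome, as a careful person would: the job done as asked, in the order asked, and still so for the second after the job is handed in, with the robot touching nothing.
It also fails if it takes over 58 s, if anything falls off the work surface, if the arm or the gripper's body presses on something with over 40 N, if the wrist force passes 120 N, or if a joint passes its speed limit or range.

## Working session

There is one attempt and no reset: what is moved stays moved. The work goes in short steps, Python scripts to look and compute and a tool call to move; the robot and the scene stay as the last step left them, time stands still between calls to the robot, and variables do not carry over. Pictures are saved under pics/ and viewed, at most 10 in all, crops included, and the job is handed in when it is done.

Besides the shell and the picture viewer there is one more tool, called after ">>>" in YAML: its name, and indented under it one key for each argument. move_arm: Moves the arm, as the interface text tells. Its arguments: {"type":"object","properties":{"rows":{"type":"array","items":{"type":"array","items":{"type":"number"}}}},"required":["rows"]}

```bash
mkdir -p pics; python3 - <<'E'
from plant import manip
import cv2,numpy as np
print(manip.state(), manip.tip_reach)
ims=[]
for n in("scene","top"):
    f=manip.grab_frame(n); cv2.imwrite(f"pics/{n}0.png",f["img"]); np.savez(n+"0.npz",**f)
    print(n,f["mtx"].tolist(),np.round(-f["R"].T@f["t"],3),np.round(f["R"],3).tolist())
E
```

```text
{'time': 0.0, 'joint_pos': array([ 1.16897519e+00,  5.33819616e-02,  1.61428347e+00,  2.11719565e-06,
        1.47602525e+00, -1.19007967e-01]), 'joint_vel': array([ 0.0014196 , -0.00035163, -0.00135015, -0.00189136,  0.00053588,
        0.00172869]), 'joint_efforts': array([-7.25726895e-04, -3.93687701e+01, -3.70174026e+01, -2.59393682e-04,
        7.00846067e-03, -2.11480915e-05]), 'tool_pos': array([0.17416273, 0.59957626, 0.22275378]), 'tool_rot': array([-2.71119740e-04,  1.40935821e-01,  9.90018179e-01, -1.01337415e-03]), 'contact_force': array([-1.21005233,  0.21071358, -0.27561016]), 'ft_torque': array([-0.04572776,  0.00622766,  0.01027006]), 'grasp_force': 0.0, 'gripper_width': 1.0006674069324746} 0.019
scene [[534.0196294019005, 0.0, 314.02163216690474], [0.0, 534.0196294019005, 242.70397138901575], [0.0, 0.0, 1.0]] [ 0.002 -0.352  0.695] [[0.74, -0.672, 0.022], [-0.422, -0.49, -0.763], [0.523, 0.555, -0.646]]
top [[611.0536008377306, 0.0, 330.59939153106046], [0.0, 611.0536008377306, 241.32736388739286], [0.0, 0.0, 1.0]] [0.112 0.204 1.172] [[-0.243, -0.97, 0.003], [-0.919, 0.229, -0.321], [0.311, -0.081, -0.947]]
```

View pics/scene0.png

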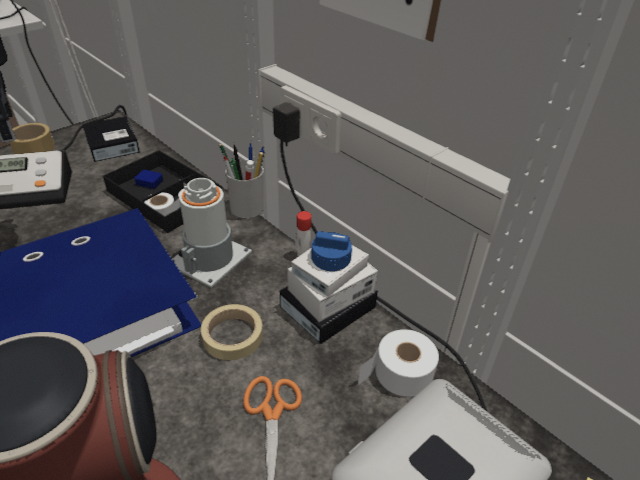

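View pics/top0.png

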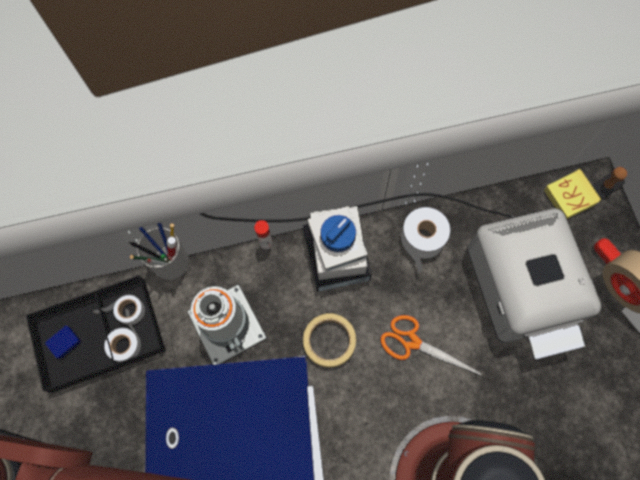

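The scene view shows the lid at about (331,250) on the stack and the open canister neck at about (203,190). In the top view they are at about (338,232) and (212,307). Next I enlarge both and measure them.

```bash
cat > h.py <<'E'
import numpy as np,cv2
from scipy.optimize import least_squares
def load(n): return dict(np.load(n+".npz"))
def ray(f,p,z):
    p=np.atleast_2d(np.asarray(p,float)); M=f["mtx"]
    d=np.c_[(p[:,0]-M[0,2])/M[0,0],(p[:,1]-M[1,2])/M[1,1],np.ones(len(p))]@f["R"]
    c=-f["R"].T@f["t"]; return c+d*((z-c[2])/d[:,2])[:,None]
def proj(f,X):
    c=np.atleast_2d(X)@f["R"].T+f["t"]; q=c@f["mtx"].T; return q[:,:2]/q[:,2:]
def tri(fs,ps):
    A=[];b=[]
    for f,p in zip(fs,ps):
        c=-f["R"].T@f["t"]; d=ray(f,p,0)[0]-c; d/=np.linalg.norm(d); P=np.eye(3)-np.outer(d,d); A.append(P);b.append(P@c)
    A=np.vstack(A);b=np.hstack(b); x=np.linalg.lstsq(A,b,rcond=None)[0]; return x,np.linalg.norm(A@x-b)
def circ(P):
    r=least_squares(lambda q:np.hypot(P[:,0]-q[0],P[:,1]-q[1])-q[2],[*P[:,:2].mean(0),.03],loss="soft_l1",f_scale=.001); return r.x
E
python3 - <<'E'
from h import *
S,T=load("scene0"),load("top0")
rois={"S":dict(lid=(305,225,60,50),neck=(170,170,70,50)),"T":dict(lid=(312,208,55,50),neck=(185,280,60,60))}
crops=[]
for k,f in(("S",S),("T",T)):
    im=f["img"]; hsv=cv2.cvtColor(im,cv2.COLOR_BGR2HSV)
    for n,(x,y,w,h) in rois[k].items():
        crops.append(cv2.resize(im[y:y+h,x:x+w],(400,300),interpolation=cv2.INTER_CUBIC))
        m=cv2.inRange(hsv,(95,110,40),(125,255,255)) if n=="lid" else cv2.inRange(hsv,(5,110,120),(22,255,255))
        q=np.zeros_like(m); q[y:y+h,x:x+w]=m[y:y+h,x:x+w]
        cs,_=cv2.findContours(q,cv2.RETR_EXTERNAL,cv2.CHAIN_APPROX_NONE)
        c=np.vstack(cs)[:,0] if n=="neck" else max(cs,key=len)[:,0]
        print(k,n,len(c),c.min(0),c.max(0))
        if n=="neck":
            hull=cv2.convexHull(c)[:,0]; P=ray(f,hull,.153); print(" circ",circ(P))
        else:
            P=ray(f,c,.145); print(" z.145 fit",circ(P)); P=ray(f,c,.116); print(" z.116",circ(P))
cv2.imwrite("pics/crops.png",np.vstack([np.hstack(crops[:2]),np.hstack(crops[2:])]))
E
```

```text
S lid 123 [312 231] [351 270]
 z.145 fit [0.45528299 0.09072046 0.04177716]
 z.116 [0.47919407 0.114064   0.04399581]
S neck 99 [182 188] [219 205]
 circ [0.37856644 0.33889337 0.03230152]
T lid 97 [321 216] [354 250]
 z.145 fit [0.46222989 0.09951436 0.03132457]
 z.116 [0.47211037 0.0965655  0.03221113]
T neck 162 [194 290] [231 326]
 circ [0.38053258 0.33986226 0.03206963]
```

View pics/crops.png

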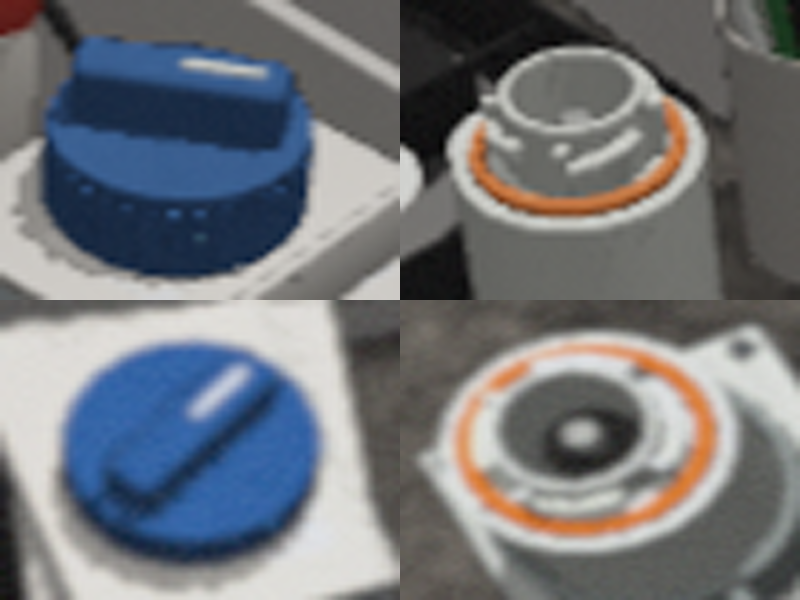

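The crops show the lid's bar with a white mark on its top, running lower left to upper right in the top view. The neck shows its ridges inside the orange ring, whose centre is about (0.380, 0.339) in both views. Next I refine the lid from its far and near edges and from the bar corners.

```bash
python3 - <<'E'
from h import *
S,T=load("scene0"),load("top0")
print("mark tri",tri([S,T],[(338.75,236.5),(342.1,223.3)]))
sc=ray(S,[(317,231.3),(348.8,235.3),(347.8,240.8),(316.3,237.5)],.164)
print("S bar corners\n",sc.round(4),"centre",sc.mean(0).round(4), "len",np.linalg.norm(sc[0]-sc[1]),"th",np.linalg.norm(sc[1]-sc[2]))
d=sc[1]+sc[2]-sc[0]-sc[3]; print("S ang",np.degrees(np.arctan2(d[1],d[0])))
tm=ray(T,[(338.4,227.2),(346.4,219.2)],.164); d=tm[1]-tm[0]; print("T mark ang",np.degrees(np.arctan2(d[1],d[0])),tm.round(4),"S mark",ray(S,[(332.3,236),(345.2,237)],.164).round(4))
def mask(f,x,y,w,h):
    m=cv2.inRange(cv2.cvtColor(f["img"],cv2.COLOR_BGR2HSV),(95,110,30),(125,255,255)); q=np.zeros_like(m); q[y:y+h,x:x+w]=m[y:y+h,x:x+w]
    q=cv2.morphologyEx(q,cv2.MORPH_CLOSE,np.ones((5,5)));return max(cv2.findContours(q,0,cv2.CHAIN_APPROX_NONE)[0],key=len)[:,0]
for k,f,r in(("S",S,(305,225,60,50)),("T",T,(312,208,55,50))):
    c=mask(f,*r); cam=-f["R"].T@f["t"]
    for z,s in((.116,-1),(.145,1)):
        P=ray(f,c,z)[:,:2]; o=P.mean(0); u=(o-cam[:2])/np.linalg.norm(o-cam[:2]); 
        g=P[((P-o)@u*s)>.008]
        q=least_squares(lambda q:np.hypot(*(g-q).T)-.032,o,loss="soft_l1",f_scale=.001); print(k,z,q.x.round(4),np.abs(q.fun).mean().round(5))
# rim/ shoulder check of the neck: bright rim in T, S
E
```

```text
mark tri (array([0.4708558 , 0.08968853, 0.16418131]), np.float64(6.414234696682522e-05))
S bar corners
 [[0.4539 0.1215 0.164 ]
 [0.485  0.0817 0.164 ]
 [0.4743 0.0732 0.164 ]
 [0.4427 0.111  0.164 ]] centre [0.464  0.0968 0.164 ] len 0.05056618020885511 th 0.013628810935804517
S ang -51.08065233025015
T mark ang -57.36619693895764 [[0.4655 0.0978 0.164 ]
 [0.4766 0.0804 0.164 ]] S mark [[0.4642 0.0973 0.164 ]
 [0.4778 0.0824 0.164 ]]
S 0.116 [0.468  0.1018] 0.00077
S 0.145 [0.4641 0.0999] 0.00195
T 0.116 [0.4712 0.0968] 0.00067
T 0.145 [0.4621 0.0996] 0.00072
```

>>> move_arm:
  rows:
    - [0,0,-2.5,0,0,0,0]
    - [0,0,-2.5,0,0,0,0]
    - [-2.32,-2.22,0,0,0,0,0]
    - [-2.32,-2.22,0,0,0,0,0]
    - [-2.32,-2.22,0,0,0,0,0]
    - [-2.32,-2.22,0,0,0,0,0]
    - [-2.32,-2.22,0,0,0,0,0]
    - [-2.32,-2.22,0,0,0,0,0]
    - [-2.32,-2.22,0,0,0,0,0]
    - [-2.32,-2.22,0,0,0,0,0]
    - [-2.32,-2.22,0,0,0,0,0]
    - [-2.32,-2.22,0,0,0,0,0]
    - [-2.32,-2.22,0,0,0,0,0]
    - [-2.32,-2.22,0,0,0,0,0]
    - [-2.32,-2.22,0,0,0,0,0]
    - [-2.32,-2.22,0,0,0,0,0]
    - [-2.32,-2.22,0,0,0,0,0]
    - [-2.32,-2.22,0,0,0,0,0]
    - [-2.32,-2.22,0,0,0,0,0]
    - [-2.32,-2.22,0,0,0,0,0]

```text
time: 1.77
tool_pos: [0.4642, 0.0983, 0.2736]
tool_rot: [-0.0, 0.141, 0.99, -0.0]
contact_force: [0.2, -0.1, 0.5]
gripper_width: 0.498
grasp_force: 0.0
```

>>> move_arm:
  rows:
    - [0,0,0,0,0,6.1,0]
    - [0,0,0,0,0,6.1,0]
    - [0,0,0,0,0,6.1,0]
    - [0,0,0,0,0,6.1,0]
    - [0,0,0,0,0,6.1,0]
    - [0,0,0,0,0,6.1,0]
    - [0,0,2,0,0,0,0]
    - [0,0,2,0,0,0,0]
    - [0,0,0,0,0,0,0]
    - [0,0,0,0,0,0,0]

```text
time: 2.6
tool_pos: [0.4629, 0.0998, 0.2325]
tool_rot: [-0.002, 0.445, 0.896, -0.001]
contact_force: [-0.5, -1.1, 0.8]
gripper_width: 0.502
grasp_force: 0.0
```

>>> move_arm:
  rows:
    - [0,0,1.5,0,0,0,0]
    - [0,0,1.5,0,0,0,0]
    - [0,0,1.5,0,0,0,0]
    - [0,0,1,0,0,0,0]
    - [0,0,0.5,0,0,0,0]
    - [0,0,0.5,0,0,0,0]
    - [0,0,0,0,0,0,0]
    - [0,0,0,0,0,0,0]
    - [0,0,0,0,0,0,0]

```text
time: 3.35
tool_pos: [0.4645, 0.0999, 0.17]
tool_rot: [0.001, 0.445, 0.896, 0.0]
contact_force: [-0.7, -0.2, -0.7]
gripper_width: 0.504
grasp_force: 0.0
```

```bash
python3 - <<'E'
from plant import manip
import cv2,numpy as np
o=[]
for n in("scene","top"):
    f=manip.grab_frame(n); x,y,w,h=(270,185,120,90) if n=="scene" else (280,190,120,90)
    o.append(cv2.resize(f["img"][y:y+h,x:x+w],(400,300),interpolation=cv2.INTER_CUBIC))
cv2.imwrite("pics/pre.png",np.hstack(o)); s=manip.state(); print(s["tool_pos"],s["contact_force"])
E
```

```text
[0.46442164 0.09991438 0.16990872] [0.26788629 1.29424938 0.76558341]
```

View pics/pre.png

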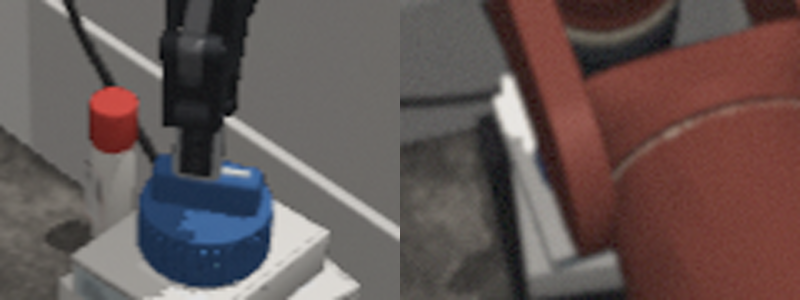

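The near finger stands in front of the bar, with the bar spanning x of about 155–265 in the left crop. The tips are above the lid's top and nothing is touching, so I go slightly lower and close.

>>> move_arm:
  rows:
    - [0,0,0.2,0,0,0,0]
    - [0,0,0,0,0,0,-0.3]
    - [0,0,0,0,0,0,-0.5]
    - [0,0,0,0,0,0,-0.6]
    - [0,0,0,0,0,0,-1]
    - [0,0,0,0,0,0,-1]
    - [0,0,0,0,0,0,-1]
    - [0,0,0,0,0,0,-1]
    - [0,0,0,0,0,0,-1]
    - [0,0,0,0,0,0,-1]

```text
time: 4.28
tool_pos: [0.4639, 0.0999, 0.167]
tool_rot: [0.0, 0.445, 0.896, 0.0]
contact_force: [0.6, 0.1, -0.6]
gripper_width: 0.002
grasp_force: 0.0
```

```bash
python3 - <<'E'
from plant import manip
import cv2,numpy as np
from h import proj
f=manip.grab_frame("scene"); x,y,w,h=(270,165,120,110)
s=manip.state(); print(s["tool_pos"],s["contact_force"],s["gripper_width"])
t=s["tool_pos"]; print(proj(f,[t,t-[0,0,.019],[.464,.0985,.164],[.464,.0985,.145]]))
cv2.imwrite("pics/miss.png",cv2.resize(f["img"][y:y+h,x:x+w],(600,550),interpolation=cv2.INTER_CUBIC))
E
```

```text
[0.46390607 0.09990396 0.16702734] [-0.6469965  -0.17581434 -0.51211247] 0.0031612717214445085
[[331.12319917 233.77702584]
 [330.61291024 243.046861  ]
 [331.70342385 235.67999741]
 [331.18546657 244.90884434]]
```

View pics/miss.png

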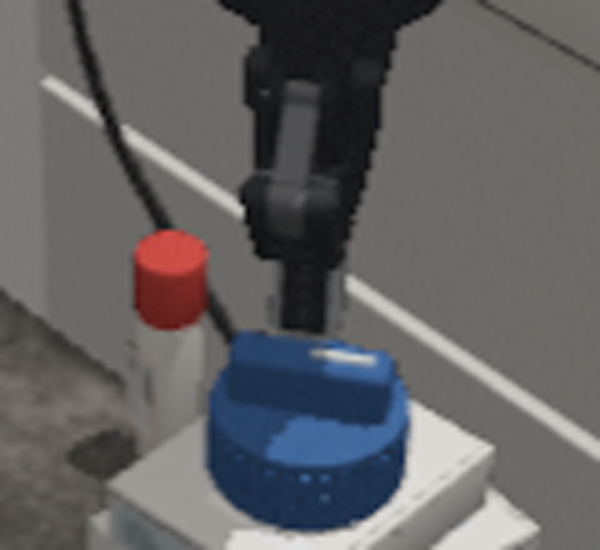

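The shut fingers end at about pixel (331,232), at the bar's back edge, and the bar has hardly moved. I work out which tip heights the two views imply.

```bash
python3 - <<'E'
from h import *
S=load("scene0")
y=np.array([.8,.6,0])
for z in(.150,.155,.160,.165,.170,.175,.18):
    print(z,"near half-open",proj(S,np.array([.4645,.0999,z])-y*.0214)[0].round(1)," finger back",proj(S,np.array([.4645,.0999,z])-y*.033)[0].round(1),"shut",proj(S,[.4639,.0999,z])[0].round(1),"shut near back",proj(S,np.array([.4639,.0999,z])-y*.012)[0].round(1))
E
```

```text
0.15 near half-open [328.7 250.6]  finger back [327.4 255.5] shut [330.7 242.1] shut near back [329.4 246.9]
0.155 near half-open [328.8 248.2]  finger back [327.5 253. ] shut [330.8 239.7] shut near back [329.5 244.5]
0.16 near half-open [328.9 245.7]  finger back [327.6 250.6] shut [330.9 237.2] shut near back [329.7 242.1]
0.165 near half-open [329.1 243.3]  finger back [327.8 248.1] shut [331.1 234.8] shut near back [329.8 239.6]
0.17 near half-open [329.2 240.8]  finger back [327.9 245.6] shut [331.2 232.3] shut near back [329.9 237.1]
0.175 near half-open [329.3 238.3]  finger back [328.  243.1] shut [331.3 229.8] shut near back [330.1 234.6]
0.18 near half-open [329.5 235.7]  finger back [328.2 240.5] shut [331.5 227.3] shut near back [330.2 232.1]
```

The tips stand several millimetres above the bar top, higher than the nominal tip reach puts them. I open again and go down in small steps, watching the force.

>>> move_arm:
  rows:
    - [0,0,-0.3,0,0,0,0]
    - [0,0,0,0,0,0,0]
    - [0,0,0,0,0,0,0]
    - [0,0,0,0,0,0,0]
    - [0,0,0,0,0,0,0]
    - [0,0,0.3,0,0,0,0]
    - [0,0,0.3,0,0,0,0]
    - [0,0,0.3,0,0,0,0]
    - [0,0,0.3,0,0,0,0]
    - [0,0,0.3,0,0,0,0]
    - [0,0,0,0,0,0,0]
    - [0,0,0,0,0,0,0]

```text
time: 5.33
tool_pos: [0.4637, 0.0999, 0.1546]
tool_rot: [-0.0, 0.445, 0.896, -0.0]
contact_force: [0.6, 1.2, 0.0]
gripper_width: 0.498
grasp_force: 0.0
```

```bash
python3 - <<'E'
from plant import manip
import cv2,numpy as np
f=manip.grab_frame("scene"); x,y,w,h=(290,195,80,80)
s=manip.state(); print(s["tool_pos"],s["contact_force"],s["gripper_width"])
cv2.imwrite("pics/low.png",cv2.resize(f["img"][y:y+h,x:x+w],(560,560),interpolation=cv2.INTER_CUBIC))
E
```

```text
[0.4638747  0.09988766 0.15490033] [-0.03383101  0.25953129  0.96772448] 0.4993210213647001
```

View pics/low.png

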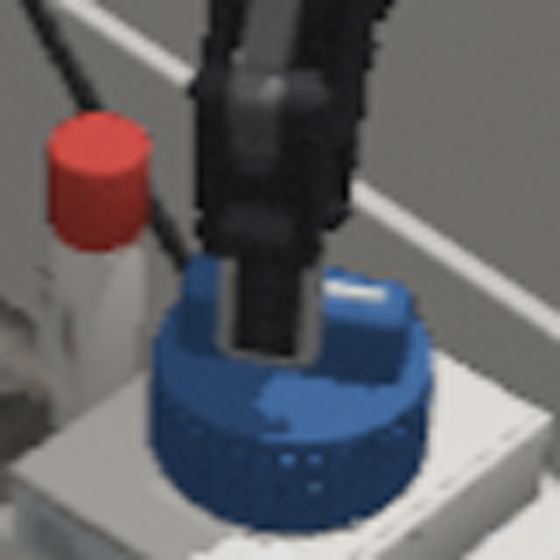

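The near pad now stands in front of the bar with its lower end at about pixel (329,246), so it overlaps the bar. I go 4 mm lower and close.

>>> move_arm:
  rows:
    - [0,0,0.2,0,0,0,0]
    - [0,0,0.2,0,0,0,0]
    - [0,0,0,0,0,0,0]
    - [0,0,0,0,0,0,-0.3]
    - [0,0,0,0,0,0,-0.5]
    - [0,0,0,0,0,0,-0.6]
    - [0,0,0,0,0,0,-1]
    - [0,0,0,0,0,0,-1]
    - [0,0,0,0,0,0,-1]
    - [0,0,0,0,0,0,-1]
    - [0,0,0,0,0,0,-1]

```text
time: 6.3
tool_pos: [0.4641, 0.0999, 0.1513]
tool_rot: [0.0, 0.445, 0.896, 0.0]
contact_force: [0.3, 0.1, 2.0]
gripper_width: 0.156
grasp_force: 59.2
```

>>> move_arm:
  rows:
    - [0,0,-0.5,0,0,0,-1]
    - [0,0,-1.5,0,0,0,-1]
    - [0,0,-2,0,0,0,-1]
    - [0,0,-2,0,0,0,-1]
    - [0,0,-2,0,0,0,-1]
    - [2,0.65,0,0,0,0,-1]
    - [2,0.65,0,0,0,0,-1]
    - [2,0.65,0,0,0,0,-1]
    - [2,0.65,0,0,0,0,-1]
    - [2,0.65,0,0,0,0,-1]
    - [2,0.65,0,0,0,0,-1]
    - [2,0.65,0,0,0,0,-1]
    - [2,0.65,0,0,0,0,-1]
    - [2,0.65,0,0,0,0,-1]
    - [2,0.65,0,0,0,0,-1]
    - [2,0.65,0,0,0,0,-1]
    - [2.2,0.6,0,0,0,0,-1]
    - [0,0,0,0,0,0,-1]
    - [0,0,0,0,0,0,-1]
    - [0,0,0,0,0,0,-1]

```text
time: 7.97
tool_pos: [0.3792, 0.3391, 0.2306]
tool_rot: [-0.0, 0.445, 0.896, -0.001]
contact_force: [0.5, -0.6, -1.7]
gripper_width: 0.154
grasp_force: 58.8
```

```bash
python3 - <<'E'
from plant import manip
import cv2,numpy as np
from h import *
o=[]
s=manip.state(); print(s["tool_pos"],s["tool_rot"],s["contact_force"],s["ft_torque"],s["gripper_width"])
for n in("scene","top"):
    f=manip.grab_frame(n); np.savez(n+"1.npz",**f)
    x,y,w,h=(160,120,100,100) if n=="scene" else (165,240,100,100)
    o.append(cv2.resize(f["img"][y:y+h,x:x+w],(400,400),interpolation=cv2.INTER_CUBIC))
    print(n,proj(f,s["tool_pos"]).round(1))
cv2.imwrite("pics/hover.png",np.hstack(o))
E
```

```text
[0.3791923  0.33909819 0.23057216] [-6.63368495e-05  4.44572473e-01  8.95742707e-01 -5.60504919e-04] [ 0.47842073 -0.60860272 -1.74532086] [-0.04394337  0.02275953 -0.03085267] 0.1540457490825233
scene [[195.7 155.6]]
top [[204.2 297.4]]
```

View pics/hover.png

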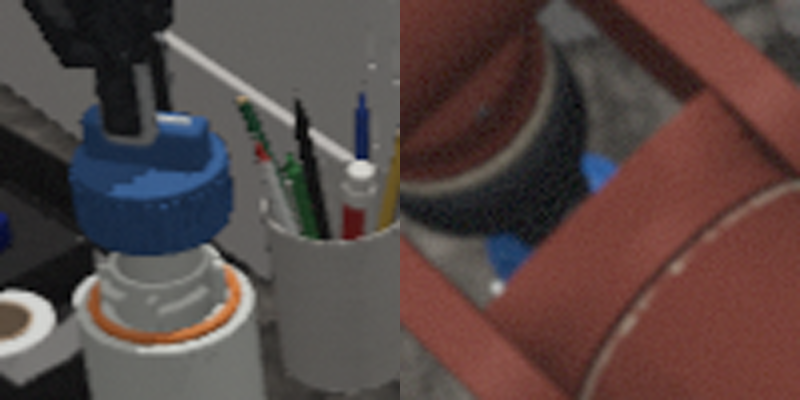

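The lid hangs level above the neck in the scene view, with the skirt bottom at about crop (151,250). The top view is mostly hidden by the arm, so I measure the lid's axis against the neck in the scene view.

```bash
python3 - <<'E'
from h import *
S0,S,T=load("scene0"),load("scene1"),load("top1")
def msk(f,r,lo,hi):
    m=cv2.inRange(cv2.cvtColor(f["img"],cv2.COLOR_BGR2HSV),lo,hi); q=np.zeros_like(m);x,y,w,h=r; q[y:y+h,x:x+w]=m[y:y+h,x:x+w];return q
q=cv2.morphologyEx(msk(S,(170,140,52,50),(95,110,30),(125,255,255)),cv2.MORPH_CLOSE,np.ones((5,5)))
c=max(cv2.findContours(q,0,cv2.CHAIN_APPROX_NONE)[0],key=len)[:,0]
print("lid px",c.min(0),c.max(0))
u=np.array([.69,.72]);u/=np.linalg.norm(u); v=np.array([-u[1],u[0]])
for z in(.1933,.1953,.1973):
    P=ray(S,c,z)[:,:2]; 
    o=P[np.argsort(P@u)[:len(P)//3]].mean(0)+u*.025
    g=P[(P-o)@u<-.012]
    for rad in(.032,.0326):
        r=least_squares(lambda p:np.hypot(*(g-p).T)-rad,o,loss="soft_l1",f_scale=.0007); print(z,rad,len(g),r.x.round(4),np.abs(r.fun).mean().round(5),"along,lat",(r.x@u).round(4),(r.x@v).round(4))
# same near-edge treatment for the ring, both pictures
for f in(S0,):
  c2=np.vstack(cv2.findContours(msk(f,(170,170,70,50),(5,110,120),(22,255,255)),0,cv2.CHAIN_APPROX_NONE)[0])[:,0]
  P=ray(f,cv2.convexHull(c2)[:,0],.153)[:,:2]; o=P.mean(0); g=P
  for rad in(.0335,.0325):
    r=least_squares(lambda p:np.hypot(*(g-p).T)-rad,o,loss="soft_l1",f_scale=.0007); print("ring",rad,r.x.round(4),np.abs(r.fun).mean().round(5),"along,lat",(r.x@u).round(4),(r.x@v).round(4))
# rim of neck in S0/T0 : canister outer shoulder edge (76 mm) near half, bright
tcp=np.array([.3792,.3391]);print("tcp",tcp@u,tcp@v)
q=msk(T,(180,270,45,50),(95,110,60),(125,255,255)); 
for k in cv2.findContours(q,0,cv2.CHAIN_APPROX_NONE)[0]:
    k=k[:,0]
    if len(k)>8: 
        P=ray(T,k,.2243)[:,:2]; d=np.hypot(*(P-tcp).T); i=d.argmax(); print("T frag",k.min(0),k.max(0),"max dist from tcp",np.sort(d)[-4:].round(4),P[i].round(4))
E
```

```text
lid px [177 147] [217 183]
0.1933 0.032 38 [0.3832 0.345 ] 0.00064 along,lat 0.5142 -0.0379
0.1933 0.0326 38 [0.3837 0.3455] 0.00068 along,lat 0.5149 -0.0379
0.1953 0.032 38 [0.3818 0.3424] 0.00064 along,lat 0.5113 -0.0388
0.1953 0.0326 38 [0.3823 0.3429] 0.00069 along,lat 0.512 -0.0388
0.1973 0.032 38 [0.3804 0.3397] 0.00065 along,lat 0.5084 -0.0396
0.1973 0.0326 38 [0.3809 0.3402] 0.00069 along,lat 0.5091 -0.0396
ring 0.0335 [0.3792 0.3399] 0.00089 along,lat 0.5078 -0.0386
ring 0.0325 [0.3786 0.339 ] 0.00035 along,lat 0.5068 -0.0388
tcp 0.5071967140935856 -0.039152818706571835
T frag [187 298] [197 308] max dist from tcp [0.0284 0.0284 0.0285 0.0287] [0.3802 0.3677]
T frag [210 278] [218 287] max dist from tcp [0.0341 0.0345 0.0346 0.0346] [0.4041 0.315 ]
```

Sideways, the lid axis lies about 1 mm from the neck axis along the bar and 0.5 mm across it. I correct that and go down gently.

>>> move_arm:
  rows:
    - [0.1,0.05,0,0,0,0,-1]
    - [0,0,0.5,0,0,0,-1]
    - [0,0,0.5,0,0,0,-1]
    - [0,0,0.5,0,0,0,-1]
    - [0,0,0.3,0,0,0,-1]
    - [0,0,0.3,0,0,0,-1]
    - [0,0,0.3,0,0,0,-1]
    - [0,0,0.2,0,0,0,-1]
    - [0,0,0,0,0,0,-1]
    - [0,0,0,0,0,0,-1]
    - [0,0,0,0,0,0,-1]

```text
time: 8.98
tool_pos: [0.3792, 0.3407, 0.2053]
tool_rot: [0.0, 0.445, 0.896, 0.0]
contact_force: [1.0, -0.6, -0.4]
gripper_width: 0.157
grasp_force: 58.8
```

>>> move_arm:
  rows:
    - [0,0,0.1,0,0,0,-1]
    - [0,0,0.1,0,0,0,-1]
    - [0,0,0.1,0,0,0,-1]
    - [0,0,0,0,0,0,-1]
    - [0,0,0,0,0,0,-1]

```text
time: 9.4
tool_pos: [0.3791, 0.3406, 0.2019]
tool_rot: [-0.0, 0.445, 0.896, -0.0]
contact_force: [-0.8, 0.3, -1.5]
gripper_width: 0.162
grasp_force: 58.8
```

>>> move_arm:
  rows:
    - [0,0,0.1,0,0,0,-1]
    - [0,0,0.1,0,0,0,-1]
    - [0,0,0,0,0,0,-1]
    - [0,0,0,0,0,0,-1]

```text
time: 9.73
tool_pos: [0.3791, 0.3406, 0.1998]
tool_rot: [-0.0, 0.445, 0.896, -0.0]
contact_force: [0.5, 0.2, -0.3]
gripper_width: 0.159
grasp_force: 58.8
```

>>> move_arm:
  rows:
    - [0,0,0.1,0,0,0,-1]
    - [0,0,0.1,0,0,0,-1]
    - [0,0,0,0,0,0,-1]
    - [0,0,0,0,0,0,-1]

```text
time: 10.07
tool_pos: [0.379, 0.3408, 0.1978]
tool_rot: [-0.0, 0.445, 0.896, 0.0]
contact_force: [0.1, 0.6, -2.0]
gripper_width: 0.157
grasp_force: 58.8
```

>>> move_arm:
  rows:
    - [0,0,0.1,0,0,0,-1]
    - [0,0,0,0,0,0,-1]
    - [0,0,0,0,0,0,-1]

```text
time: 10.32
tool_pos: [0.3791, 0.3408, 0.197]
tool_rot: [-0.0, 0.445, 0.896, 0.0]
contact_force: [-1.0, 1.0, -0.8]
gripper_width: 0.162
grasp_force: 58.8
```

>>> move_arm:
  rows:
    - [0,0,0.1,0,0,0,-1]
    - [0,0,0,0,0,0,-1]
    - [0,0,0,0,0,0,-1]

```text
time: 10.57
tool_pos: [0.3791, 0.3407, 0.196]
tool_rot: [-0.0, 0.445, 0.896, 0.0]
contact_force: [-0.0, 2.3, -0.8]
gripper_width: 0.16
grasp_force: 58.9
```

```bash
python3 - <<'E'
from plant import manip
s=manip.state(); print(s["tool_pos"],s["contact_force"],s["ft_torque"])
E
```

```text
[0.37913124 0.34070099 0.19598028] [-0.03283467  2.29677893 -0.77202104] [ 0.36806549  0.12762988 -0.02641945]
```

>>> move_arm:
  rows:
    - [0,0,0.1,0,0,0,-1]
    - [0,0,0,0,0,0,-1]
    - [0,0,0,0,0,0,-1]

```text
time: 10.82
tool_pos: [0.3791, 0.3406, 0.1949]
tool_rot: [-0.0, 0.445, 0.896, 0.0]
contact_force: [-0.9, 1.9, -0.7]
gripper_width: 0.156
grasp_force: 58.9
```

```bash
cat > st.py <<'E'
from plant import manip
s=manip.state(); print(s["time"].__round__(2),s["tool_pos"].round(4),"F",s["contact_force"].round(1),"M",s["ft_torque"].round(3))
E
python3 st.py
```

```text
10.82 [0.3791 0.3406 0.1949] F [-0.9  1.9 -0.7] M [0.404 0.09  0.025]
```

A small sideways contact of about 2 N in +y shows. I ease the lid 0.5 mm in +y and go on down.

>>> move_arm:
  rows:
    - [0.04,0.03,0,0,0,0,-1]
    - [0,0,0,0,0,0,-1]
    - [0,0,0.1,0,0,0,-1]
    - [0,0,0,0,0,0,-1]
    - [0,0,0,0,0,0,-1]

```text
time: 11.23
tool_pos: [0.3791, 0.341, 0.1938]
tool_rot: [-0.0, 0.445, 0.896, -0.0]
contact_force: [-0.1, 1.0, -1.2]
gripper_width: 0.161
grasp_force: 58.8
```

```bash
python3 st.py
```

```text
11.23 [0.3791 0.341  0.1938] F [-0.1  1.  -1.2] M [ 0.242  0.12  -0.085]
```

>>> move_arm:
  rows:
    - [0,0,0.1,0,0,0,-1]
    - [0,0,0,0,0,0,-1]
    - [0,0,0,0,0,0,-1]

```text
time: 11.48
tool_pos: [0.3791, 0.341, 0.1928]
tool_rot: [-0.0, 0.445, 0.896, -0.0]
contact_force: [-0.1, 1.2, -1.0]
gripper_width: 0.161
grasp_force: 58.8
```

```bash
python3 st.py
```

```text
11.48 [0.3791 0.341  0.1928] F [-0.1  1.2 -1. ] M [ 0.155  0.091 -0.044]
```

>>> move_arm:
  rows:
    - [0,0,0.1,0,0,0,-1]
    - [0,0,0,0,0,0,-1]
    - [0,0,0.1,0,0,0,-1]
    - [0,0,0,0,0,0,-1]
    - [0,0,0,0,0,0,-1]

```text
time: 11.9
tool_pos: [0.3791, 0.3411, 0.1909]
tool_rot: [-0.0, 0.445, 0.896, -0.0]
contact_force: [-0.2, 0.8, -1.4]
gripper_width: 0.16
grasp_force: 58.8
```

```bash
python3 st.py
```

```text
11.9 [0.3791 0.3411 0.1909] F [-0.2  0.8 -1.4] M [ 0.171  0.089 -0.016]
```

>>> move_arm:
  rows:
    - [0,0,0.1,0,0,0,-1]
    - [0,0,0,0,0,0,-1]
    - [0,0,0,0,0,0,-1]

```text
time: 12.15
tool_pos: [0.3791, 0.3411, 0.1899]
tool_rot: [-0.0, 0.445, 0.896, -0.0]
contact_force: [0.1, 0.9, -0.4]
gripper_width: 0.161
grasp_force: 58.8
```

```bash
python3 st.py
```

```text
12.15 [0.3791 0.3411 0.1899] F [ 0.1  0.9 -0.4] M [ 0.139  0.12  -0.056]
```

The lid has gone straight down between the ridges, with its edge about 4.5 mm over the shoulder. I press lightly onto the ring.

>>> move_arm:
  rows:
    - [0,0,0.1,0,0,0,-1]
    - [0,0,0,0,0,0,-1]
    - [0,0,0,0,0,0,-1]

```text
time: 12.4
tool_pos: [0.3791, 0.3412, 0.1891]
tool_rot: [-0.0, 0.445, 0.896, 0.0]
contact_force: [-1.0, 1.2, 0.9]
gripper_width: 0.162
grasp_force: 58.9
```

```bash
python3 st.py
```

```text
12.4 [0.3791 0.3412 0.1891] F [-1.   1.2  0.9] M [ 0.199  0.161 -0.064]
```

>>> move_arm:
  rows:
    - [0,0,0.1,0,0,0,-1]
    - [0,0,0,0,0,0,-1]
    - [0,0,0,0,0,0,-1]

```text
time: 12.65
tool_pos: [0.3791, 0.3413, 0.1884]
tool_rot: [-0.0, 0.445, 0.896, 0.0]
contact_force: [-3.2, 0.5, 2.3]
gripper_width: 0.156
grasp_force: 59.2
```

```bash
python3 st.py
```

```text
12.65 [0.3791 0.3413 0.1884] F [-3.2  0.5  2.3] M [ 0.096  0.425 -0.016]
```

>>> move_arm:
  rows:
    - [0.03,-0.04,0.08,0,0,0,-1]
    - [0,0,0,0,0,0,-1]
    - [0,0,0,0,0,-1,-1]
    - [0,0,0,0,0,-1,-1]
    - [0,0,0,0,0,-1,-1]
    - [0,0,0,0,0,0,-1]
    - [0,0,0,0,0,0,-1]

```text
time: 13.23
tool_pos: [0.3789, 0.3413, 0.1878]
tool_rot: [0.0, 0.421, 0.907, 0.001]
contact_force: [-1.9, 0.5, 4.6]
gripper_width: 0.159
grasp_force: 60.2
```

```bash
python3 st.py
```

```text
13.23 [0.3789 0.3413 0.1878] F [-1.9  0.5  4.6] M [ 0.127  0.313 -0.563]
```

>>> move_arm:
  rows:
    - [0,0,0,0,0,-1,-1]
    - [0,0,0,0,0,-1,-1]
    - [0,0,0,0,0,0,-1]
    - [0,0,0,0,0,0,-1]

```text
time: 13.57
tool_pos: [0.3789, 0.3413, 0.1879]
tool_rot: [0.0, 0.406, 0.914, 0.001]
contact_force: [-1.8, 1.0, 5.5]
gripper_width: 0.159
grasp_force: 63.0
```

```bash
python3 st.py
```

```text
13.57 [0.3789 0.3413 0.1879] F [-1.8  1.   5.5] M [ 0.14   0.279 -0.886]
```

Backward meets a rib at once, which confirms that the lid is down in the thread. Now I turn forward, watching the torque.

>>> move_arm:
  rows:
    - [0,0,0,0,0,2,-1]
    - [0,0,0,0,0,2,-1]
    - [0,0,0,0,0,2,-1]
    - [0,0,0,0,0,2,-1]
    - [0,0,0,0,0,2,-1]
    - [0,0,0,0,0,2,-1]
    - [0,0,0,0,0,2,-1]
    - [0,0,0,0,0,0,-1]

```text
time: 14.23
tool_pos: [0.3793, 0.3411, 0.1877]
tool_rot: [0.001, 0.513, 0.858, 0.0]
contact_force: [1.5, -0.7, 4.3]
gripper_width: 0.156
grasp_force: 59.5
```

```bash
python3 st.py
```

```text
14.23 [0.3793 0.3411 0.1877] F [ 1.5 -0.7  4.3] M [-0.045 -0.085 -0.018]
```

>>> move_arm:
  rows:
    - [0,0,0,0,0,2,-1]
    - [0,0,0,0,0,2,-1]
    - [0,0,0,0,0,2,-1]
    - [0,0,0,0,0,2,-1]
    - [0,0,0,0,0,0,-1]

```text
time: 14.65
tool_pos: [0.3792, 0.3411, 0.1877]
tool_rot: [0.001, 0.572, 0.82, 0.0]
contact_force: [-0.8, -0.5, 5.3]
gripper_width: 0.16
grasp_force: 59.5
```

```bash
python3 st.py
```

```text
14.65 [0.3792 0.3411 0.1877] F [-0.8 -0.5  5.3] M [-0.035 -0.078  0.036]
```

>>> move_arm:
  rows:
    - [0,0,0,0,0,2,-1]
    - [0,0,0,0,0,2,-1]
    - [0,0,0,0,0,2,-1]
    - [0,0,0,0,0,2,-1]
    - [0,0,0,0,0,0,-1]

```text
time: 15.07
tool_pos: [0.379, 0.3411, 0.1876]
tool_rot: [0.0, 0.627, 0.779, 0.0]
contact_force: [0.8, -0.8, 5.1]
gripper_width: 0.158
grasp_force: 59.6
```

```bash
python3 st.py
```

```text
15.07 [0.379  0.3411 0.1876] F [ 0.8 -0.8  5.1] M [-0.07   0.005 -0.006]
```

>>> move_arm:
  rows:
    - [0,0,0,0,0,2,-1]
    - [0,0,0,0,0,2,-1]
    - [0,0,0,0,0,2,-1]
    - [0,0,0,0,0,0,-1]

```text
time: 15.4
tool_pos: [0.3789, 0.3412, 0.1876]
tool_rot: [0.0, 0.667, 0.745, 0.0]
contact_force: [0.1, 0.4, 4.7]
gripper_width: 0.161
grasp_force: 59.6
```

```bash
python3 st.py
```

```text
15.4 [0.3789 0.3412 0.1876] F [0.1 0.4 4.7] M [-0.029 -0.02  -0.017]
```

>>> move_arm:
  rows:
    - [0,0,0,0,0,2,-1]
    - [0,0,0,0,0,2,-1]
    - [0,0,0,0,0,2,-1]
    - [0,0,0,0,0,0,-1]

```text
time: 15.73
tool_pos: [0.379, 0.3413, 0.1876]
tool_rot: [0.0, 0.705, 0.709, 0.001]
contact_force: [0.2, 1.4, 5.2]
gripper_width: 0.156
grasp_force: 59.6
```

```bash
python3 st.py
```

```text
15.73 [0.379  0.3413 0.1876] F [0.2 1.4 5.2] M [ 0.084 -0.077  0.   ]
```

>>> move_arm:
  rows:
    - [0,0,0,0,0,2,-1]
    - [0,0,0,0,0,2,-1]
    - [0,0,0,0,0,2,-1]
    - [0,0,0,0,0,0,-1]

```text
time: 16.07
tool_pos: [0.3791, 0.3413, 0.1876]
tool_rot: [0.0, 0.741, 0.671, 0.001]
contact_force: [1.4, 0.2, 6.1]
gripper_width: 0.16
grasp_force: 59.6
```

```bash
python3 st.py
```

```text
16.07 [0.3791 0.3413 0.1876] F [1.4 0.2 6.1] M [ 0.033 -0.132  0.065]
```

>>> move_arm:
  rows:
    - [0,0,0,0,0,1.5,-1]
    - [0,0,0,0,0,1.5,-1]
    - [0,0,0,0,0,0,-1]

```text
time: 16.32
tool_pos: [0.3791, 0.3413, 0.1876]
tool_rot: [0.0, 0.759, 0.651, 0.001]
contact_force: [1.7, 0.1, 5.9]
gripper_width: 0.162
grasp_force: 59.6
```

```bash
python3 st.py
```

```text
16.32 [0.3791 0.3413 0.1876] F [1.7 0.1 5.9] M [ 0.109 -0.263  0.038]
```

>>> move_arm:
  rows:
    - [0,0,0,0,0,1.5,-1]
    - [0,0,0,0,0,1.5,-1]
    - [0,0,0,0,0,0,-1]

```text
time: 16.57
tool_pos: [0.3792, 0.3413, 0.1876]
tool_rot: [0.0, 0.776, 0.631, 0.001]
contact_force: [3.5, 1.5, 4.7]
gripper_width: 0.158
grasp_force: 59.6
```

```bash
python3 st.py
```

```text
16.57 [0.3792 0.3413 0.1876] F [3.5 1.5 4.7] M [ 0.125 -0.332  0.008]
```

>>> move_arm:
  rows:
    - [0.01,0.05,0,0,0,1.5,-1]
    - [0,0,0,0,0,1.5,-1]
    - [0,0,0,0,0,0,-1]

```text
time: 16.82
tool_pos: [0.3793, 0.3411, 0.1875]
tool_rot: [0.0, 0.792, 0.611, 0.0]
contact_force: [0.7, -0.1, 6.4]
gripper_width: 0.159
grasp_force: 59.6
```

```bash
python3 st.py
```

```text
16.82 [0.3793 0.3411 0.1875] F [ 0.7 -0.1  6.4] M [-0.019 -0.18  -0.024]
```

>>> move_arm:
  rows:
    - [0,0,0,0,0,1.5,-1]
    - [0,0,0,0,0,1.5,-1]
    - [0,0,0,0,0,0,-1]

```text
time: 17.07
tool_pos: [0.3794, 0.3411, 0.1875]
tool_rot: [0.0, 0.807, 0.59, 0.0]
contact_force: [0.7, 0.3, 5.1]
gripper_width: 0.158
grasp_force: 59.6
```

```bash
python3 st.py
```

```text
17.07 [0.3794 0.3411 0.1875] F [0.7 0.3 5.1] M [-0.059 -0.121  0.102]
```

>>> move_arm:
  rows:
    - [0,0,0,0,0,1,-1]
    - [0,0,0,0,0,1,-1]
    - [0,0,0,0,0,1,-1]
    - [0,0,0,0,0,0,-1]

```text
time: 17.4
tool_pos: [0.3794, 0.3411, 0.1874]
tool_rot: [0.0, 0.823, 0.569, 0.0]
contact_force: [1.0, 0.2, 5.4]
gripper_width: 0.157
grasp_force: 59.6
```

```bash
python3 st.py
```

```text
17.4 [0.3794 0.3411 0.1874] F [1.  0.2 5.4] M [ 0.008 -0.192  0.115]
```

>>> move_arm:
  rows:
    - [0,0,0,0,0,1,-1]
    - [0,0,0,0,0,1,-1]
    - [0,0,0,0,0,0,-1]

```text
time: 17.65
tool_pos: [0.3795, 0.3411, 0.1873]
tool_rot: [0.0, 0.833, 0.554, 0.0]
contact_force: [1.9, -0.2, 4.5]
gripper_width: 0.158
grasp_force: 59.5
```

```bash
python3 st.py
```

```text
17.65 [0.3795 0.3411 0.1873] F [ 1.9 -0.2  4.5] M [ 0.058 -0.386  0.117]
```

>>> move_arm:
  rows:
    - [0.02,0.04,0,0,0,1,-1]
    - [0,0,0,0,0,1,-1]
    - [0,0,0,0,0,0,-1]

```text
time: 17.9
tool_pos: [0.3796, 0.3412, 0.1872]
tool_rot: [-0.0, 0.843, 0.538, 0.0]
contact_force: [1.9, 0.5, 4.8]
gripper_width: 0.16
grasp_force: 59.5
```

```bash
python3 st.py
```

```text
17.9 [0.3796 0.3412 0.1872] F [1.9 0.5 4.8] M [ 0.045 -0.265  0.092]
```

>>> move_arm:
  rows:
    - [0,0,0,0,0,1,-1]
    - [0,0,0,0,0,1,-1]
    - [0,0,0,0,0,0,-1]

```text
time: 18.15
tool_pos: [0.3797, 0.3412, 0.1871]
tool_rot: [0.0, 0.852, 0.524, 0.0]
contact_force: [1.3, 1.4, 4.1]
gripper_width: 0.155
grasp_force: 59.4
```

```bash
python3 st.py
```

```text
18.15 [0.3797 0.3412 0.1871] F [1.3 1.4 4.1] M [ 0.168 -0.4    0.13 ]
```

>>> move_arm:
  rows:
    - [0,0,0,0,0,1,-1]
    - [0,0,0,0,0,1,-1]
    - [0,0,0,0,0,0,-1]

```text
time: 18.4
tool_pos: [0.3799, 0.3414, 0.1871]
tool_rot: [-0.0, 0.861, 0.509, 0.001]
contact_force: [3.3, 2.0, 1.8]
gripper_width: 0.163
grasp_force: 59.3
```

```bash
python3 st.py
```

```text
18.4 [0.3799 0.3414 0.1871] F [3.3 2.  1.8] M [ 0.382 -0.745  0.332]
```

>>> move_arm:
  rows:
    - [0,0,0,0,0,1,-1]
    - [0,0,0,0,0,1,-1]
    - [0,0,0,0,0,0,-1]

```text
time: 18.65
tool_pos: [0.3801, 0.3414, 0.1871]
tool_rot: [0.0, 0.87, 0.494, 0.001]
contact_force: [5.8, 3.1, 1.5]
gripper_width: 0.164
grasp_force: 59.5
```

```bash
python3 st.py
```

```text
18.65 [0.3801 0.3414 0.1871] F [5.8 3.1 1.5] M [ 0.447 -0.885  0.682]
```

The forward stop is reached at 0.68 N m. I ease the side load and check.

>>> move_arm:
  rows:
    - [0.06,0.05,0,0,0,0,-1]
    - [0,0,0,0,0,0,-1]
    - [0,0,0,0,0,0,-1]

```text
time: 18.9
tool_pos: [0.3802, 0.3415, 0.1871]
tool_rot: [-0.0, 0.869, 0.494, -0.0]
contact_force: [3.3, 2.5, 1.9]
gripper_width: 0.161
grasp_force: 59.6
```

```bash
python3 st.py
```

```text
18.9 [0.3802 0.3415 0.1871] F [3.3 2.5 1.9] M [ 0.277 -0.623  0.586]
```

>>> move_arm:
  rows:
    - [0,0,0,0,0,0,-0.5]
    - [0,0,0,0,0,0,-0.3]
    - [0,0,0,0,0,0,0]
    - [0,0,0,0,0,0,0]
    - [0,0,0,0,0,0,0]
    - [0,0,0,0,0,0,0]
    - [0,0,-0.5,0,0,0,0]
    - [0,0,-1,0,0,0,0]
    - [0,0,-2,0,0,0,0]
    - [0,0,-2,0,0,0,0]
    - [0,0,-2,0,0,0,0]
    - [0,0,-2,0,0,0,0]
    - [0,0,0,0,0,0,0]
    - [0,0,0,0,0,0,0]

```text
time: 20.07
tool_pos: [0.381, 0.3419, 0.2845]
tool_rot: [-0.0, 0.87, 0.494, 0.002]
contact_force: [-0.1, -0.5, -0.2]
gripper_width: 0.498
grasp_force: 0.0
```

```bash
python3 st.py; python3 - <<'E'
from plant import manip
import cv2
f=manip.grab_frame("scene"); cv2.imwrite("pics/end.png",cv2.resize(f["img"][130:290,150:350],(750,600),interpolation=cv2.INTER_CUBIC))
E
```

```text
20.07 [0.381  0.3419 0.2845] F [-0.1 -0.5 -0.2] M [-0.018  0.055  0.006]
```

View pics/end.png

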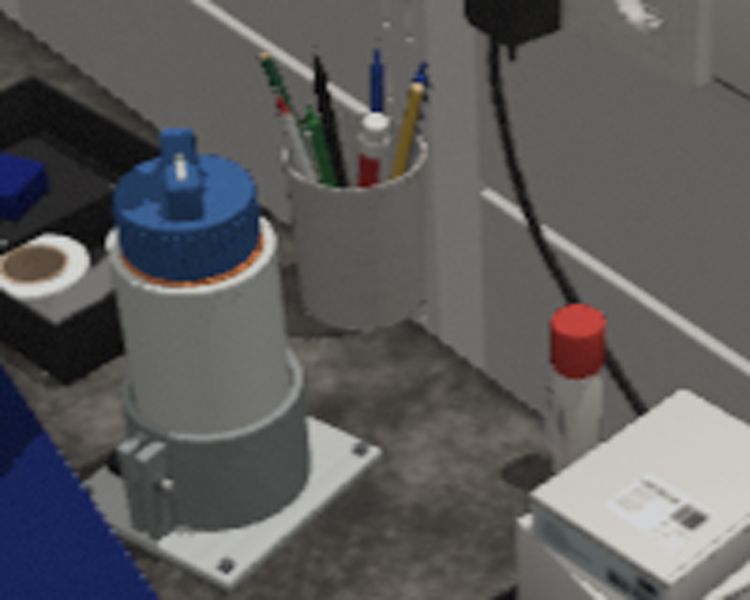

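The picture shows the lid seated level on the ring at about crop (187,215), with the glue stick and stack undisturbed and the gripper clear. I hand in the job.

```bash
python3 -c "
from plant import manip
print(manip.job_done())"
```

```text
the job is handed in; nothing more can be done
None
```

The lid is screwed level onto the canister to its stop at about 0.6–0.7 N m, released and handed in at 20 s of the 58 s limit; it dropped into the thread as it was set down, so the backward turn was only about 5° and met a rib, peaking at about 0.89 N m (forced is above about 1 N m).

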